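# Unlock and pop open the phone tray of a hallway charging block

## Task

Open the phone tray of the charging block: turn its ball knob anticlockwise (seen from above) all the way to the stop so that the lock bolt is drawn, then press the round chrome push button so that the tray springs fully out. Leave the tray out and the knob unlocked, and leave the other things on the console where they are.

Things in the scene. Friction and masses are not known exactly. Their poses are not given: they have to be found in the camera images.
- charger: Black charging block, fixed, 130 (x) by 260 (y) by 65 mm high. Origin: centre of its underside, z up. The phone tray comes out of its front face, towards its own -x. On its flat top (deck, 65 mm up) stand, in its own frame: ball knob at x 0, y -70 mm; push button at x 0, y +75 mm; lock bolt at x +25, y +5 mm.
- ball_center (a point): Centre of the knob's chrome ball: a smooth sphere, 44 mm diameter, 44 mm above the deck on a 16 mm neck (foot plate 34 mm wide, 3 mm high). It turns about the vertical through this point, stiffly (0.6 N m), and stays where it is left. Pads must close across its widest part with 35 N or more, else they slip. A short dark line on the crown turns with it; this point's own x axis lies along it.
- bolt_top (a point): Top of the lock bolt, a 10 mm chrome pin in the deck, flush when locked. It rises 3.75 mm per rad of anticlockwise knob turn, 12 mm at the knob's hard stop, 3.2 rad from locked; it holds the tray until about 11 mm. The knob starts 0 to 0.5 rad from locked, so it takes more than one grasp. At the stop the ball no longer follows the hand but slips in it.
- button (a joint): Travel of the push button, m: 0 up, 0.006 fully pressed. It springs back up by itself. About 1.5 N starts it moving and 5 N holds it fully down; the tray's catch lets go at about 0.0035 m. Pressing while the bolt is locked does nothing.
- button_top (a point): Centre of the top face of the round chrome push button, 28 mm diameter, 10 mm above the deck, pressed straight down.
- tray (a joint): How far the phone tray is out, m: 0 shut (flush front), 0.065 fully out. A spring of 1 to 4 N drives it out by itself in under a second when both the bolt and the button's catch are released.
- tray_front (a point): Centre of the tray's front panel (198 mm wide, 28 mm high), 27 mm above the console.
- coin: Silver coin, 30 mm diameter, 3 mm thick, lying on the charging block's deck. Origin: centre of its underside. Leave alone.
- power_bank: Grey rubber power bank, 70 x 140 x 18 mm, behind the block. Origin: centre of its underside. Leave alone.
- key_dish: White ceramic key dish, 120 mm diameter, 35 mm high. Origin: centre of its underside. Leave alone.
- figurine: Bronze door-knocker figurine (round head with a ring), 85 mm high, base 68 mm diameter. Origin: centre of its underside. Leave alone.
- glasses_case: Grey glasses case, 60 x 155 x 36 mm. Origin: centre of its underside. Leave alone.
- candle_tin: Aluminium candle tin, 68 mm diameter, 50 mm high. Origin: centre of its underside. Leave alone.

How it is judged:
By the outcome, as a careful person would: the job done as asked, in the order asked, and still so for the second after the job is handed in, with the robot touching nothing.
It also fails if it takes over 67 s, if anything falls off the work surface, if the arm or the gripper's body presses on something with over 40 N, if the wrist force passes 120 N, or if a joint passes its speed limit or range.

## Robot

A 7-joint arm with a two-finger parallel gripper is mounted at the origin on the work surface. World frame = base frame: x ahead of the robot, y to its left, z up, the work surface at z = 0. Lengths are in m, angles in rad, forces in N, time in s.
With the tool pointing down it reaches from about 0.4 to 0.875 m from the base axis. Payload 4.4 kg.
Tool frame: the origin (TCP) lies at the very end of the fingers, on their centre line; the grasp point (between the pads) lies 19 mm behind it; z points along the fingers, y is the direction in which the jaws open and shut (so a half turn about z gives the same grasp; the last joint's range is limited). The gripper opens to 85 mm and grips with 20 to 120 N. Pads are 22 mm wide; open, the fingers measure 114 mm over their backs; the gripper's body (76 mm by 85 mm) begins 54 mm behind the grasp point. The pads swing forward as they close: fully open they stand 13 mm farther back than shut.
Start: joints at [-1.336, 0.628, 0.038, 1.517, -0.027, 0.996, -0.02], TCP at [0.193, 0.621, 0.231] pointing down, gripper open.
Joint ranges: [-3.06, 3.06], [-0.37, 2.12], [-1.25, 1.32], [0.18, 2.47], [-1.1, 4.24], [0.23, 1.98], [-2.94, 2.94]. Speed limits (rad/s): [2.57, 2.57, 3.14, 3.14, 3.14, 3.14, 3.14].

## Interface

Orientations are given as a unit quaternion [x, y, z, w].
In Python, from workcell import env, imaging gives the robot as it stands.
- The arm moves only by the tool servo_tool, never from a script. Its argument "commands" is a list of rows, each a list of 5 numbers: the shift along the tool's x, y, z in units of 50 mm (1.0 is 50 mm), then the turn about the tool's z in units of 6 degrees (1.0 is 6 degrees), then the opening, from 0 (shut) to 1 (fully open). A call has exactly 10 rows; each row is the pose to reach, as a shift and turn from the pose measured when the call began, along the tool's axes at that moment; what a row does not reach only later rows make up. A row lasts 1/10 s, in which the tool goes at most 50 mm and 8.59 degrees, less where a joint would pass 70% of its speed; a pose out of reach is approached as far as the arm can. A call with a gripper value outside its range is refused whole. The fingers move at their own pace and stop on an object; "squeeze" is the grip in N (left out, the last holds). Time passes only in rows, so rows that repeat a pose let the fingers close, or fill a call up. It gives the time, the measured TCP pose, the force and the opening at its end, in the units of the state.
- env.read_state(): the state, without advancing time (a new reading comes with each control period).
- imaging.get_image(name): name is "scene" or "top" or "wrist"; returns the picture (384x512x3 uint8, red, green, blue); there is no depth.
- imaging.get_calibration(name): a dict with "K" (3x3 intrinsics, pixels), "camera_from_world" (4x4, takes a point from world to camera coordinates); the wrist camera has in their place "mount" (4x4, takes a point from camera to tool coordinates, whose origin is the TCP and whose axes are the flange's). Camera axes: x right, y down, z forward; pixel columns grow to the right and rows downward; lengths in m; the calibration is good to about 2 mm. A picture is of the moment at which its call begins: read the wrist's pose just before it. get_calibration takes no time and is no camera call.
- env.close_job(): hands the job in, once; it reports no verdict.
Trained networks look in the newest picture that a camera, given by its name, has taken for a name from the list of things; names that differ only in an ending like _2 or _b are one class to them, and where a whole thing is asked for, a point or a joint stands for the part that bears it (a point fixed in the world has none). Each returns a list of dicts, best first, with "confidence" (0 to 1); they miss things now and then, are a little off and sometimes report something else, mostly with a low value. They report only what shows in the picture. A call takes as long as a camera call.
- imaging.search_frame(camera, name): "rect" ([left, top, width, height] in pixels, round what is visible of it).
- imaging.silhouettes(camera, name): "mask" (384x512 bool, what is visible of it) and "rect" ([left, top, width, height] in pixels, round what is visible of it).
The state is a dict: "clock": time; "q": joint angles; "qd": joint speeds; "tau": joint torques, N m; "eef_pos": TCP position; "eef_rot": TCP orientation; "contact_force": force on the tool from outside, world axes, zero at the start; "torque": the same for the moment, N m; "finger_gap": opening from 0.0 (shut) to 1.0 (fully open).
Only numpy, scipy, OpenCV 4.12 (cv2) and the standard library are available. Lean on these libraries where they do the work, as an engineer would, in place of code of your own. Each camera call takes 0.05 s, during which the arm holds its last target.

## Working session

There is one attempt and no reset: what is moved stays moved. The work goes in short steps, Python scripts to look and compute and a tool call to move; the robot and the scene stay as the last step left them, time stands still between calls to the robot, and variables do not carry over. Pictures are saved under pics/ and viewed, and the job is handed in when it is done.

Besides the shell and the picture viewer there is one more tool, called after "Emit:" by a JSON object that holds its "api" and its "payload". servo_tool: Moves the arm, as the interface text tells. Its arguments: {"type":"object","properties":{"commands":{"type":"array","items":{"type":"array","items":{"type":"number"}}},"squeeze":{"type":"number"}},"required":["commands"]}

```bash
mkdir -p pics; ls
cat > h.py <<'E'
import numpy as np, cv2
from workcell import env, imaging
def snap(n,f):
    im=imaging.get_image(n); cv2.imwrite('pics/'+f,im[:,:,::-1]); return im
def ray(n,uv,st=None):
    c=imaging.get_calibration(n); d=np.linalg.inv(c['K'])@np.array([uv[0],uv[1],1.])
    if 'mount' in c:
        from scipy.spatial.transform import Rotation as R
        T=np.eye(4);T[:3,:3]=R.from_quat(st['eef_rot']).as_matrix();T[:3,3]=st['eef_pos'];T=T@c['mount']
    else: T=np.linalg.inv(c['camera_from_world'])
    return T[:3,3],T[:3,:3]@d
def onz(n,uv,z,st=None):
    o,d=ray(n,uv,st); return o+d*(z-o[2])/d[2]
def proj(n,p,st=None):
    c=imaging.get_calibration(n)
    if 'mount' in c:
        from scipy.spatial.transform import Rotation as R
        T=np.eye(4);T[:3,:3]=R.from_quat(st['eef_rot']).as_matrix();T[:3,3]=st['eef_pos'];T=np.linalg.inv(T@c['mount'])
    else: T=c['camera_from_world']
    q=c['K']@(T[:3,:3]@np.asarray(p)+T[:3,3]); return q[:2]/q[2]
E
python3 - <<'E'
from h import *
s=env.read_state(); print({k:np.round(v,3) for k,v in s.items()})
snap('top','t0.png');snap('scene','s0.png')
for n in ['charger','ball_center','bolt_top','button','tray','coin']:
  for c in ['top','scene']:
    print(n,c,[(np.round(r['rect']).tolist(),round(r['confidence'],2)) for r in imaging.search_frame(c,n)[:3]])
for c in ['top','scene']: k=imaging.get_calibration(c);print(np.round(k['K'],1),np.round(k['camera_from_world'],3))
print(imaging.get_calibration('wrist'))
E
```

```text
pics
{'clock': np.float64(0.0), 'q': array([-1.336,  0.629,  0.038,  1.518, -0.027,  0.996, -0.02 ]), 'qd': array([ 0.002,  0.001,  0.   ,  0.002, -0.002, -0.   ,  0.   ]), 'tau': array([ 1.0000e-03, -5.6340e+01,  1.2270e+00, -1.9344e+01,  1.1000e-02,
        1.1000e-02,  0.0000e+00]), 'eef_pos': array([0.192, 0.62 , 0.23 ]), 'eef_rot': array([ 0.15 ,  0.989, -0.001, -0.   ]), 'contact_force': array([-0.338,  0.551,  0.021]), 'torque': array([-0.039, -0.038, -0.022]), 'finger_gap': np.float64(1.004)}
charger top [([217.0, 174.0, 87.0, 47.0], 0.94)]
charger scene [([219.0, 165.0, 74.0, 68.0], 0.78)]
ball_center top [([280.0, 189.0, 12.0, 14.0], 0.7)]
ball_center scene [([291.0, 108.0, 33.0, 20.0], 0.32)]
bolt_top top []
bolt_top scene [([235.0, 188.0, 10.0, 16.0], 0.35)]
button top [([233.0, 190.0, 12.0, 8.0], 0.63)]
button scene []
tray top [([230.0, 213.0, 18.0, 4.0], 0.52)]
tray scene []
coin top []
coin scene [([248.0, 182.0, 13.0, 6.0], 0.62)]
[[472.5   0.  260.2]
 [  0.  472.5 197.2]
 [  0.    0.    1. ]] [[ 0.017 -1.    -0.006 -0.002]
 [-0.99  -0.016 -0.14   0.55 ]
 [ 0.14   0.009 -0.99   1.432]
 [ 0.     0.     0.     1.   ]]
[[378.    0.  258.2]
 [  0.  378.  189. ]
 [  0.    0.    1. ]] [[ 0.692  0.722  0.003 -0.395]
 [ 0.589 -0.563 -0.58  -0.275]
 [-0.417  0.403 -0.815  1.673]
 [ 0.     0.     0.     1.   ]]
{'K': array([[269.22506769,   0.        , 254.32794752],
       [  0.        , 269.22506769, 191.83291103],
       [  0.        ,   0.        ,   1.        ]]), 'mount': array([[ 4.21408253e-04, -9.64442679e-01, -2.64291772e-01,
         6.59699396e-02],
       [ 9.99999434e-01,  1.48134160e-04,  1.05391517e-03,
        -5.84198821e-05],
       [-9.77290130e-04, -2.64292067e-01,  9.64442195e-01,
        -1.42449289e-01],
       [ 0.00000000e+00,  0.00000000e+00,  0.00000000e+00,
         1.00000000e+00]])}
```

Run:
```python
import cv2
a=cv2.imread('pics/t0.png');b=cv2.imread('pics/s0.png')
cv2.imwrite('pics/t0c.png',cv2.resize(a[120:270,160:360],None,fx=4,fy=4,interpolation=2))
cv2.imwrite('pics/s0c.png',cv2.resize(b[80:270,160:360],None,fx=3,fy=3,interpolation=2))
```

```text
(no output)
```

View pics/t0.png

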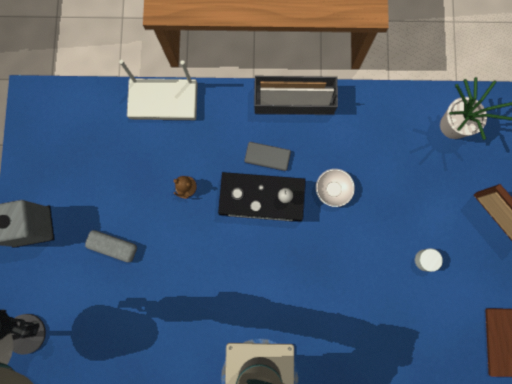

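View pics/t0c.png

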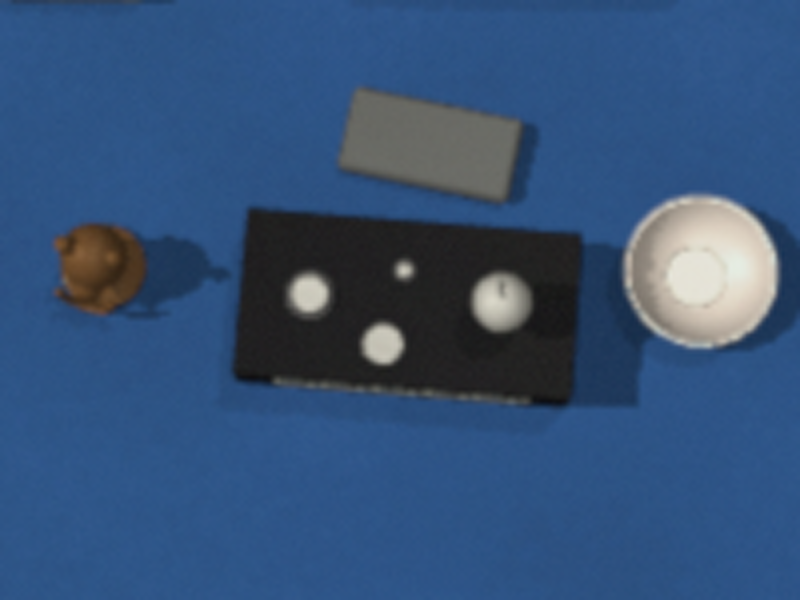

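View pics/s0.png

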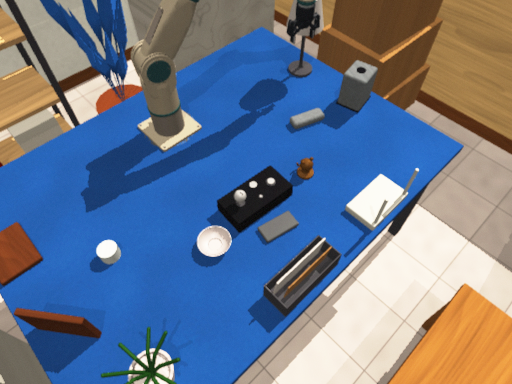

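View pics/s0c.png

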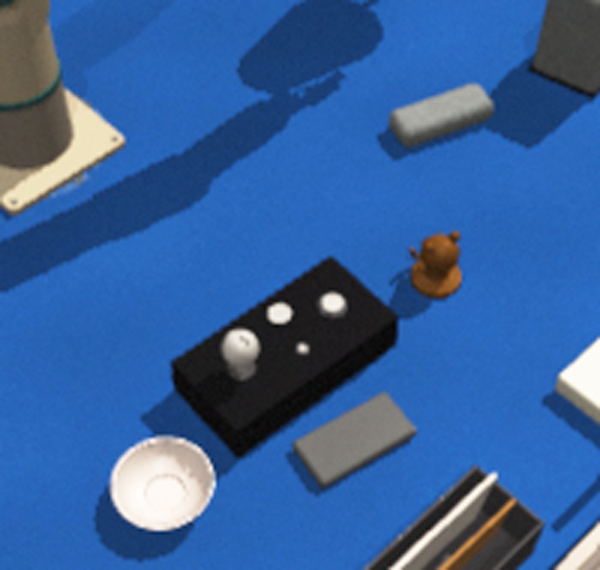

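Run:
```python
from h import *
cor=[(250,210),(580,235),(568,402),(236,378)]
P=[onz('top',(160+x/4,120+y/4),0.065) for x,y in cor]
for p in P: print('corner',np.round(p,4))
print('mean',np.mean(P,0))
for n,uv,z in [('ball',(160+502/4,120+302/4),.109),('button',(160+309/4,120+293/4),.075),('bolt',(160+404/4,120+270/4),.065),('coin',(160+383/4,120+344/4),.068)]:
  print(n,np.round(onz('top',uv,z),4))
for n,uv,z in [('ball',(160+241/3,80+347/3),.109),('button',(160+332/3,80+303/3),.075),('bolt',(160+302/3,80+348/3),.065),('coin',(160+280/3,80+313/3),.068)]:
  print('scene',n,np.round(onz('scene',uv,z),4))
```

```text
corner [0.6215 0.1239 0.065 ]
corner [ 0.6059 -0.1302  0.065 ]
corner [ 0.4771 -0.1215  0.065 ]
corner [0.4914 0.131  0.065 ]
mean [0.54897955 0.00079508 0.065     ]
ball [ 0.5465 -0.0688  0.109 ]
button [0.5561 0.0764 0.075 ]
bolt [0.5766 0.0045 0.065 ]
coin [0.5188 0.0196 0.068 ]
scene ball [ 0.5495 -0.0676  0.109 ]
scene button [0.5604 0.0735 0.075 ]
scene bolt [0.5785 0.0043 0.065 ]
scene coin [0.5232 0.0197 0.068 ]
```

Emit:
{"api": "servo_tool", "payload": {"commands": [[-0.6,-0.6,0,0,1],[-1.2,-1.2,0,0,1],[-1.8,-1.8,0,0,1],[-2.4,-2.4,0,0,1],[-3.0,-3.0,0,0,1],[-3.6,-3.6,0,0,1],[-4.2,-4.2,0,0,1],[-4.8,-4.8,0,0,1],[-5.4,-5.4,0,0,1],[-6,-6,0,0,1]]}}

```text
clock: 1.7
eef_pos: [0.3909, 0.244, 0.2316]
eef_rot: [0.15, 0.989, 0.0, 0.0]
contact_force: [1.5, -0.1, 0.7]
finger_gap: 1.003
```

Run:
```python
from h import *
s=env.read_state(); print({k:np.round(v,3) for k,v in s.items()})
```

```text
{'clock': np.float64(1.7), 'q': array([-0.668,  0.361,  0.066,  2.026, -0.034,  0.755,  0.689]), 'qd': array([ 0.848, -0.062,  0.077,  0.11 , -0.037, -0.056,  0.933]), 'tau': array([-4.7540e+00, -3.8663e+01,  5.2400e-01, -1.5033e+01,  6.0000e-03,
        2.6800e-01, -1.0060e+00]), 'eef_pos': array([0.391, 0.244, 0.232]), 'eef_rot': array([0.15 , 0.989, 0.   , 0.   ]), 'contact_force': array([ 1.547, -0.094,  0.67 ]), 'torque': array([ 0.018, -0.051,  0.028]), 'finger_gap': np.float64(1.003)}
```

Emit:
{"api": "servo_tool", "payload": {"commands": [[-0.5,-0.5,0,1.4,1],[-1.1,-1.1,0,2.8,1],[-1.7,-1.7,0,4.2,1],[-2.3,-2.4,0,5.6,1],[-2.9,-3.0,0,7,1],[-3.5,-3.6,0,8.4,1],[-4.1,-4.2,0,9.8,1],[-4.6,-4.8,0,11.2,1],[-4.85,-5.0,0,12.6,1],[-4.85,-5.03,0,14,1]]}}

```text
clock: 2.7
eef_pos: [0.5494, -0.0715, 0.2319]
eef_rot: [0.776, 0.631, 0.001, 0.001]
contact_force: [-0.3, 0.9, -0.3]
finger_gap: 0.996
```

Emit:
{"api": "servo_tool", "payload": {"commands": [[0,0,0,1.4,1],[0,0,0,2.8,1],[0,0,0,4.2,1],[0,0,0,5.6,1],[0,0,0,7,1],[0,0,0,8.4,1],[0,0,0,9.8,1],[0,0,0,11.2,1],[0,0,0,12.6,1],[0,0,0,14,1]]}}

```text
clock: 3.7
eef_pos: [0.5495, -0.0712, 0.232]
eef_rot: [0.999, -0.053, 0.002, 0.0]
contact_force: [-0.0, 0.6, -0.1]
finger_gap: 0.993
```

Emit:
{"api": "servo_tool", "payload": {"commands": [[0,0,0,1,1],[0,0,0,2,1],[0,0,0,2,1],[0,0,0,2,1],[0,0,0,2,1],[0,0,0,2,1],[0,0,0,2,1],[0,0,0,2,1],[0,0,0,2,1],[0,0,0,2,1]]}}

```text
clock: 4.7
eef_pos: [0.5495, -0.0712, 0.232]
eef_rot: [0.988, -0.157, 0.002, 0.0]
contact_force: [0.4, -0.4, 0.7]
finger_gap: 0.999
```

Run:
```python
from h import *
s=env.read_state(); print({k:np.round(v,3) for k,v in s.items()})
snap('wrist','w1.png')
for n in ['ball_center','button','bolt_top','coin']:
    print(n,[(np.round(r['rect']).tolist(),round(r['confidence'],2)) for r in imaging.search_frame('wrist',n)[:3]])
print(proj('wrist',[.548,-.068,.109],s))
```

```text
{'clock': np.float64(4.7), 'q': array([-0.508,  0.674,  0.978,  1.807, -0.654,  1.019, -1.156]), 'qd': array([-0.   ,  0.001,  0.001,  0.001,  0.   ,  0.001, -0.002]), 'tau': array([ 1.6000e-02, -4.4972e+01,  1.2056e+01, -1.5662e+01,  7.0000e-03,
       -1.3000e-02,  1.0000e-03]), 'eef_pos': array([ 0.55 , -0.071,  0.232]), 'eef_rot': array([ 0.988, -0.157,  0.002,  0.   ]), 'contact_force': array([ 0.435, -0.362,  0.714]), 'torque': array([-0.001,  0.013,  0.018]), 'finger_gap': np.float64(0.999)}
ball_center [([234.0, 168.0, 39.0, 41.0], 0.83)]
button [([125.0, 201.0, 25.0, 19.0], 0.85)]
bolt_top []
coin [([180.0, 211.0, 24.0, 23.0], 0.72)]
[251.96988799 189.78092812]
```

View pics/w1.png

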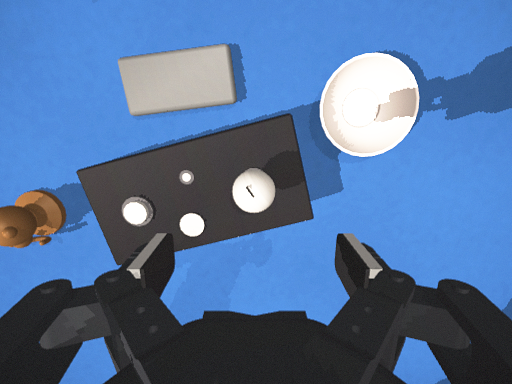

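```bash
cat >> h.py <<'E'
def line(name,c,r,st,f):
    im=cv2.imread('pics/'+name); u,v=int(c[0]),int(c[1])
    g=cv2.cvtColor(im,cv2.COLOR_BGR2GRAY)
    cr=im[v-r-8:v+r+8,u-r-8:u+r+8]; cv2.imwrite('pics/'+f,cv2.resize(cr,None,fx=8,fy=8,interpolation=2))
    yy,xx=np.mgrid[:384,:512]; m=((xx-c[0])**2+(yy-c[1])**2<(0.6*r)**2)&(g<110)
    pts=np.stack([xx[m],yy[m]],1).astype(float)
    W=np.array([onz('wrist',p,.1305,st)[:2] for p in pts]); mu=W.mean(0)
    d=np.linalg.svd(W-mu)[2][0]
    print('n',len(W),'mu',mu,'line angle deg',np.degrees(np.arctan2(d[1],d[0])),'sd',np.std((W-mu)@d))
E
python3 - <<'E'
from h import *
s=env.read_state()
a=cv2.imread('pics/w1.png',0); 
print(np.round(onz('wrist',(253.5,189.8),.109,s),4))
m=(a>140).astype(np.uint8); m[:,:200]=0;m[:,300:]=0
n,l,st,ce=cv2.connectedComponentsWithStats(m); 
for i in range(1,n):
  if st[i,4]>200: print(st[i],ce[i],np.round(onz('wrist',(st[i,0]+st[i,2]/2-.5,st[i,1]+st[i,3]/2-.5),.109,s),4))
line('w1.png',(253.5,190),21,s,'w1c.png')
E
```

```text
[ 0.5475 -0.0695  0.109 ]
[ 200   45   34   61 1784] [214.84136771  75.96804933] [ 0.6612 -0.0711  0.109 ]
[ 232  169   43   44 1434] [253.29916318 190.98814505] [ 0.5469 -0.0688  0.109 ]
n 13 mu [ 0.55276522 -0.06718273] line angle deg -164.13916186899888 sd 0.003335550036713909
```

View pics/w1c.png

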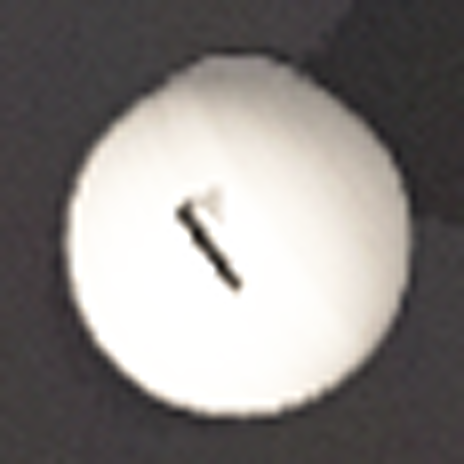

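Emit:
{"api": "servo_tool", "payload": {"commands": [[-0.05,-0.03,0.3,0,1],[-0.05,-0.03,0.7,0,1],[-0.05,-0.03,1.1,0,1],[-0.05,-0.03,1.5,0,1],[-0.05,-0.03,1.9,0,1],[-0.05,-0.03,2.2,0,1],[-0.05,-0.03,2.5,0,1],[-0.05,-0.03,2.75,0,1],[-0.05,-0.03,2.91,0,1],[-0.05,-0.03,2.91,0,1]], "squeeze": 70}}

```text
clock: 5.95
eef_pos: [0.5476, -0.0691, 0.0856]
eef_rot: [0.988, -0.158, 0.001, 0.0]
contact_force: [0.4, -0.5, 0.8]
finger_gap: 0.998
```

Emit:
{"api": "servo_tool", "payload": {"commands": [[0,0,0,0,0.6],[0,0,0,0,0.5],[0,0,0,0,0.3],[0,0,0,0,0.2],[0,0,0,0,0],[0,0,0,0,0],[0,0,0,0,0],[0,0,0,0,0],[0,0,0,0,0],[0,0,0,0,0]], "squeeze": 70}}

```text
clock: 6.95
eef_pos: [0.5478, -0.0697, 0.0866]
eef_rot: [0.987, -0.158, 0.001, 0.001]
contact_force: [-1.3, 0.4, 5.7]
finger_gap: 0.483
```

Run:
```python
from h import *
s=env.read_state(); print({k:np.round(v,3) for k,v in s.items()})
snap('wrist','w2.png')
```

```text
{'clock': np.float64(6.95), 'q': array([-0.395,  0.843,  0.778,  1.932, -0.881,  0.746, -0.976]), 'qd': array([-0.001,  0.001,  0.   , -0.001,  0.001,  0.001, -0.   ]), 'tau': array([-1.9500e-01, -4.8515e+01,  1.0754e+01, -1.0083e+01, -4.0800e-01,
       -1.4500e-01, -2.0000e-03]), 'eef_pos': array([ 0.548, -0.07 ,  0.087]), 'eef_rot': array([ 0.987, -0.158,  0.001,  0.001]), 'contact_force': array([-1.296,  0.379,  5.745]), 'torque': array([-0.249,  0.387,  0.058]), 'finger_gap': np.float64(0.483)}
```

View pics/w2.png

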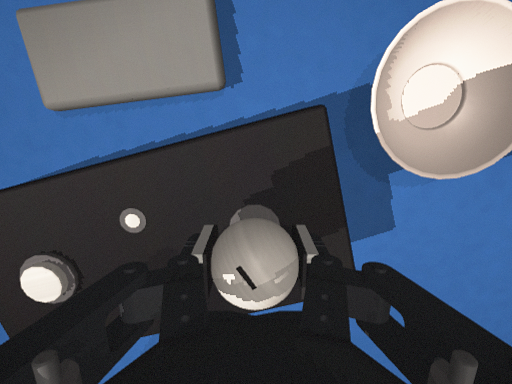

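Emit:
{"api": "servo_tool", "payload": {"commands": [[0,0,0,0,0.7],[0,0,0,0,0.7],[0,0,0.05,0,0.7],[0,0,0.1,0,0.7],[0,0,0.1,0,0.3],[0,0,0.1,0,0],[0,0,0.1,0,0],[0,0,0.1,0,0],[0,0,0.1,0,0],[0,0,0.1,0,0]], "squeeze": 70}}

```text
clock: 8.0
eef_pos: [0.5476, -0.0697, 0.0816]
eef_rot: [0.987, -0.158, 0.001, 0.0]
contact_force: [-2.6, 1.4, 2.7]
finger_gap: 0.486
```

Emit:
{"api": "servo_tool", "payload": {"commands": [[0,0,0,-0.8,0],[0,0,0,-1.6,0],[0,0,0,-2.4,0],[0,0,0,-3.2,0],[0,0,0,-4,0],[0,0,0,-4.8,0],[0,0,0,-5.6,0],[0,0,0,-6.4,0],[0,0,0,-7.2,0],[0,0,0,-8,0]], "squeeze": 80}}

```text
clock: 9.0
eef_pos: [0.5474, -0.0681, 0.0817]
eef_rot: [0.966, 0.258, 0.001, -0.0]
contact_force: [-2.5, 4.0, 3.6]
finger_gap: 0.484
```

Run:
```python
from h import *
s=env.read_state(); print({k:np.round(v,3) for k,v in s.items()})
snap('wrist','w3.png')
```

```text
{'clock': np.float64(9.0), 'q': array([-0.271,  0.776,  0.55 ,  1.931, -0.679,  0.625, -0.328]), 'qd': array([ 0.13 , -0.062, -0.226, -0.004,  0.235, -0.094,  0.611]), 'tau': array([ 7.0600e-01, -4.9201e+01,  1.0225e+01, -1.1328e+01,  5.9400e-01,
       -1.0620e+00,  1.0000e-03]), 'eef_pos': array([ 0.547, -0.068,  0.082]), 'eef_rot': array([ 0.966,  0.258,  0.001, -0.   ]), 'contact_force': array([-2.525,  4.029,  3.648]), 'torque': array([ 0.673,  0.326, -0.647]), 'finger_gap': np.float64(0.484)}
```

View pics/w3.png

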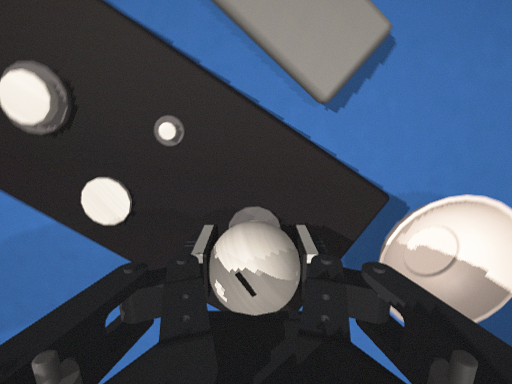

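Emit:
{"api": "servo_tool", "payload": {"commands": [[0,0,0,-1,0],[0,0,0,-2,0],[0,0,0,-3,0],[0,0,0,-4,0],[0,0,0,-5,0],[0,0,0,-6,0],[0,0,0,-7,0],[0,0,0,-8,0],[0,0,0,-9,0],[0,0,0,-10,0]]}}

```text
clock: 10.05
eef_pos: [0.5457, -0.0671, 0.0816]
eef_rot: [0.706, 0.708, 0.001, -0.002]
contact_force: [-5.2, 3.0, 7.0]
finger_gap: 0.481
```

Run:
```python
from h import *
s=env.read_state(); print({k:np.round(s[k],3) for k in ['clock','q','eef_pos','eef_rot','contact_force','torque']})
```

```text
{'clock': np.float64(10.05), 'q': array([-0.098,  0.719,  0.266,  1.928, -0.351,  0.541,  0.412]), 'eef_pos': array([ 0.546, -0.067,  0.082]), 'eef_rot': array([ 0.706,  0.708,  0.001, -0.002]), 'contact_force': array([-5.164,  3.001,  7.03 ]), 'torque': array([ 0.672,  0.845, -0.65 ])}
```

Emit:
{"api": "servo_tool", "payload": {"commands": [[-0.02,0.02,0,-1,0],[-0.02,0.02,0,-2,0],[-0.02,0.02,0,-3,0],[-0.02,0.02,0,-4,0],[-0.02,0.02,0,-5,0],[-0.02,0.02,0,-6,0],[-0.02,0.02,0,-7,0],[-0.02,0.02,0,-8,0],[-0.02,0.02,0,-8.8,0],[-0.02,0.02,0,-9.5,0]]}}

```text
clock: 11.05
eef_pos: [0.5449, -0.0683, 0.0817]
eef_rot: [0.284, 0.959, 0.002, -0.003]
contact_force: [4.2, -9.5, -5.6]
finger_gap: 0.486
```

Run:
```python
from h import *
s=env.read_state(); print({k:np.round(s[k],3) for k in ['clock','q','eef_pos','eef_rot','contact_force','torque']})
snap('wrist','w4.png')
```

```text
{'clock': np.float64(11.05), 'q': array([ 7.600e-02,  7.010e-01,  1.000e-03,  1.922e+00, -1.000e-02,
        5.240e-01,  1.079e+00]), 'eef_pos': array([ 0.545, -0.068,  0.082]), 'eef_rot': array([ 0.284,  0.959,  0.002, -0.003]), 'contact_force': array([ 4.163, -9.534, -5.619]), 'torque': array([-1.563, -0.484,  0.469])}
```

View pics/w4.png

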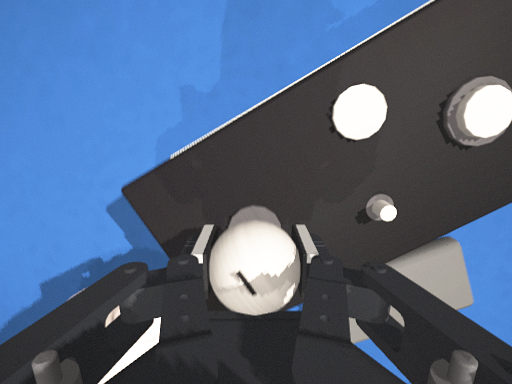

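Emit:
{"api": "servo_tool", "payload": {"commands": [[0,0,0,-0.6,0],[0,0,0,-1.2,0],[0,0,0,-1.8,0],[0,0,0,-2.4,0],[0,0,0,-3,0],[0,0,0,-3.5,0],[0,0,0,-4,0],[0,0,0,-4,0],[0,0,0,-4,0],[0,0,0,-4,0]]}}

```text
clock: 12.1
eef_pos: [0.5548, -0.0703, 0.082]
eef_rot: [0.075, 0.997, 0.001, 0.007]
contact_force: [15.0, -2.8, -13.5]
finger_gap: 0.48
```

Run:
```python
from h import *
s=env.read_state(); print({k:np.round(s[k],3) for k in ['clock','q','eef_pos','eef_rot','contact_force','torque']})
snap('wrist','w5.png')
```

```text
{'clock': np.float64(12.1), 'q': array([ 0.149,  0.705, -0.11 ,  1.91 ,  0.139,  0.519,  1.365]), 'eef_pos': array([ 0.555, -0.07 ,  0.082]), 'eef_rot': array([0.075, 0.997, 0.001, 0.007]), 'contact_force': array([ 15.036,  -2.766, -13.536]), 'torque': array([-0.726, -2.874,  0.564])}
```

View pics/w5.png

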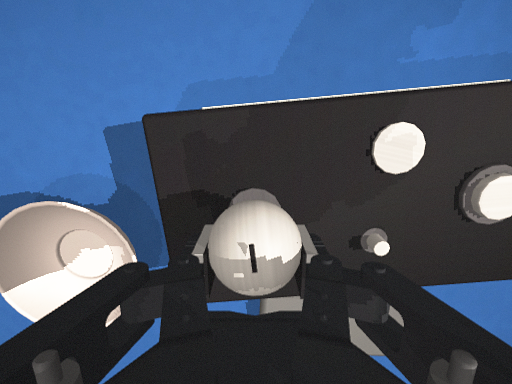

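Emit:
{"api": "servo_tool", "payload": {"commands": [[0,0,0,0,0.7],[0,0,0,0,1],[0,0,0,0,1],[0,0,0,0,1],[0,0,-0.5,0,1],[0,0,-1,0,1],[0,0,-1.6,0,1],[0,0,-2.2,0,1],[0,0,-2.8,0,1],[0,0,-3,0,1]]}}

```text
clock: 13.15
eef_pos: [0.5538, -0.0706, 0.2351]
eef_rot: [0.076, 0.997, 0.001, 0.01]
contact_force: [1.4, 0.2, 0.0]
finger_gap: 1.005
```

Run:
```python
from h import *
import time
s=env.read_state(); print({k:np.round(s[k],3) for k in ['clock','q','eef_pos','eef_rot','contact_force','torque']})
snap('wrist','w6.png')
for n in ['ball_center','button','bolt_top','coin']:
    R=imaging.search_frame('wrist',n)
    print(n,[(np.round(r['rect']).tolist(),round(r['confidence'],2)) for r in R[:3]])
    if n=='ball_center' and R:
        x,y,w,h=R[0]['rect']; line('w6.png',(x+w/2,y+h/2),21,s,'w6c.png')
    if n=='button' and R:
        x,y,w,h=R[0]['rect']; print(onz('wrist',(x+w/2,y+h/2),.07,s))
```

```text
{'clock': np.float64(13.15), 'q': array([ 0.18 ,  0.485, -0.151,  1.788,  0.09 ,  0.856,  1.408]), 'eef_pos': array([ 0.554, -0.071,  0.235]), 'eef_rot': array([0.076, 0.997, 0.001, 0.01 ]), 'contact_force': array([1.408, 0.163, 0.045]), 'torque': array([ 0.045,  0.034, -0.021])}
ball_center [([237.0, 152.0, 38.0, 44.0], 0.56)]
n 11 mu [ 0.54033902 -0.06891663] line angle deg -1.5501678403659271 sd 0.0030418110442918546
button [([366.0, 147.0, 30.0, 24.0], 0.72)]
[0.55794281 0.07638763 0.07      ]
bolt_top [([314.0, 178.0, 13.0, 15.0], 0.66)]
coin [([314.0, 119.0, 30.0, 26.0], 0.93)]
```

View pics/w6.png

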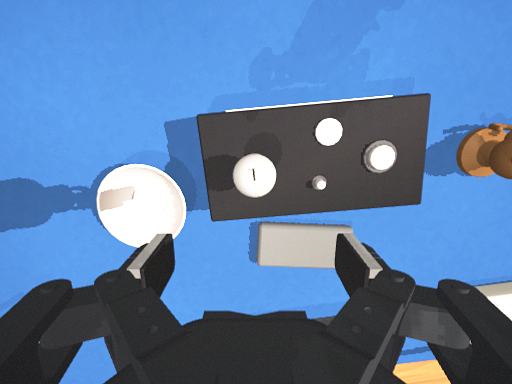

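Emit:
{"api": "servo_tool", "payload": {"commands": [[0.05,0.4,0,0,0.5],[0.1,0.9,0,0,0],[0.2,1.5,0.2,0,0],[0.3,2.1,0.5,0,0],[0.38,2.6,0.9,0,0],[0.38,2.9,1.4,0,0],[0.38,2.9,1.9,0,0],[0.38,2.9,2.4,0,0],[0.38,2.9,2.7,0,0],[0.38,2.9,2.7,0,0]]}}

```text
clock: 14.4
eef_pos: [0.5531, 0.0756, 0.0922]
eef_rot: [0.075, 0.997, 0.0, 0.002]
contact_force: [-0.2, -0.0, 0.1]
finger_gap: -0.001
```

Run:
```python
from h import *
s=env.read_state(); print({k:np.round(s[k],4) for k in ['clock','q','eef_pos','eef_rot','contact_force','finger_gap']})
snap('wrist','w7.png')
```

```text
{'clock': np.float64(14.4), 'q': array([-0.1099,  0.6912, -0.1174,  1.8979,  0.1426,  0.5561,  1.0985]), 'eef_pos': array([0.5531, 0.0756, 0.0922]), 'eef_rot': array([7.530e-02, 9.972e-01, 4.000e-04, 2.100e-03]), 'contact_force': array([-0.2003, -0.0131,  0.0898]), 'finger_gap': np.float64(-0.0014)}
```

View pics/w7.png

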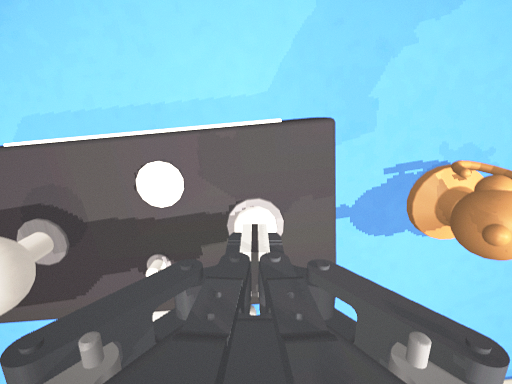

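Emit:
{"api": "servo_tool", "payload": {"commands": [[-0.08,0,0.1,0,0],[-0.08,0,0.2,0,0],[-0.08,0,0.28,0,0],[-0.08,0,0.34,0,0],[-0.08,0,0.38,0,0],[-0.08,0,0.42,0,0],[-0.08,0,0.44,0,0],[-0.08,0,0.46,0,0],[-0.08,0,0.46,0,0],[-0.08,0,0.46,0,0]]}}

```text
clock: 15.45
eef_pos: [0.5584, 0.0752, 0.0708]
eef_rot: [0.075, 0.997, 0.001, 0.004]
contact_force: [-0.9, -0.4, 3.9]
finger_gap: 0.001
```

Run:
```python
from h import *
s=env.read_state(); print({k:np.round(s[k],4) for k in ['clock','eef_pos','contact_force']})
snap('wrist','w8.png')
```

```text
{'clock': np.float64(15.45), 'eef_pos': array([0.5584, 0.0752, 0.0708]), 'contact_force': array([-0.8838, -0.4008,  3.8761])}
```

View pics/w8.png

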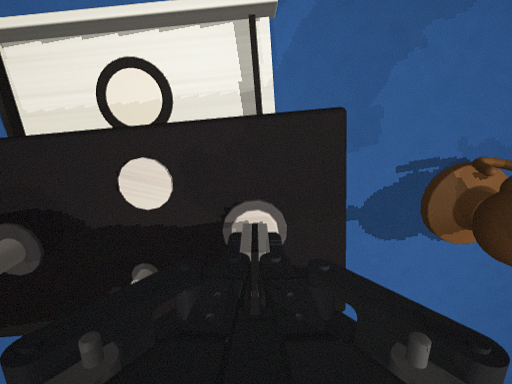

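The tray is out. I'll retract straight up and check.

Emit:
{"api": "servo_tool", "payload": {"commands": [[0,0,-0.3,0,0],[0,0,-0.7,0,0],[0,0,-1.2,0,0],[0,0,-1.8,0,0],[0,0,-2.4,0,0],[0,0,-3,0,0],[0,0,-3.4,0,0],[0,0,-3.4,0,0],[0,0,-3.4,0,0],[0,0,-3.4,0,0]]}}

```text
clock: 16.5
eef_pos: [0.5564, 0.0748, 0.2395]
eef_rot: [0.075, 0.997, 0.0, 0.002]
contact_force: [0.1, -0.4, 0.1]
finger_gap: 0.003
```

Run:
```python
from h import *
s=env.read_state(); print({k:np.round(s[k],4) for k in ['clock','eef_pos','contact_force']})
snap('wrist','w9.png'); snap('top','t9.png');a=snap('scene','s9.png')
b=cv2.imread('pics/s9.png');cv2.imwrite('pics/s9c.png',cv2.resize(b[80:270,160:360],None,fx=3,fy=3,interpolation=2))
for n in ['tray','tray_front']:
  for c in ['wrist','scene']:
    print(n,c,[(np.round(r['rect']).tolist(),round(r['confidence'],2)) for r in imaging.search_frame(c,n)[:2]])
# expected top edge of the tray front, fully out
R=np.radians(-3.8);f=lambda x,y,z:np.array([.552+x*np.cos(R)-y*np.sin(R),.001+x*np.sin(R)+y*np.cos(R),z])
for y in (-.099,.099):
  print('front top edge px expected out', [np.round(proj('scene',f(-.065-.065,y,.041)),0), np.round(proj('wrist',f(-.13,y,.041),s),0)])
```

```text
{'clock': np.float64(16.5), 'eef_pos': array([0.5564, 0.0748, 0.2395]), 'contact_force': array([ 0.1202, -0.3526,  0.1266])}
tray wrist [([98.0, 57.0, 168.0, 71.0], 0.97)]
tray scene [([212.0, 163.0, 45.0, 34.0], 0.8)]
tray_front wrist [([99.0, 57.0, 169.0, 71.0], 0.56)]
tray_front scene [([215.0, 165.0, 44.0, 30.0], 0.83)]
front top edge px expected out [array([213., 188.]), array([97., 74.])]
front top edge px expected out [array([253., 162.]), array([266.,  59.])]
```

View pics/w9.png

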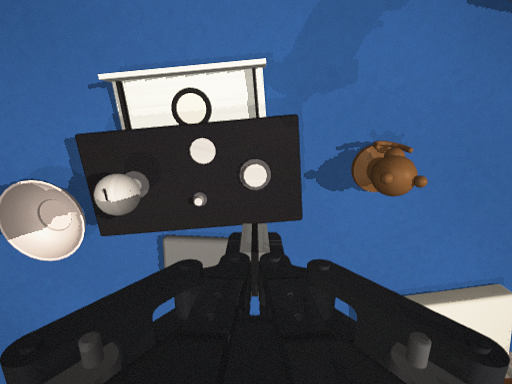

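View pics/s9c.png

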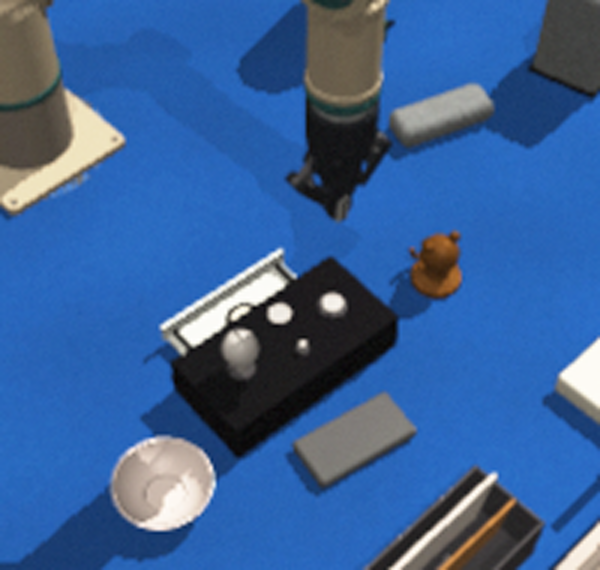

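```bash
python3 -c "
from workcell import env; print(env.close_job())"
```

```text
the job is handed in; nothing more can be done
None
```

The phone tray is fully out, the knob is turned to its stop, and I handed the job in at about 16.7 s.

**Knob:** I turned it anticlockwise by about 2.84 rad in one grasp. You had expected more than one, but the wrist's range was enough. I did open and lower the grip by 5 mm once before turning. At the end the ball stayed put and slipped in the hand. The crown line read 178.5°, against 179.5° predicted for the stop. The bolt stood clearly proud of the deck.

**Button:** I then pressed it with the closed fingertips, with about 4 N on the tool when measured, and the tray sprang out.

**Last checks:**
- The tray's front edge lay within about 3 pixels of where it should be when fully out.
- By eye in the before and after pictures, the coin, dish, figurine, power bank and glasses case had not moved. I did not compare the candle tin, which was far from the arm's path.
- The arm ended clear above the block, with about 0 N at the wrist.

**What did not match:**
- The jaws read about 41 mm on the 44 mm ball, though the grip held until the stop.
- While slipping at the stop, the hand shifted about 8–10 mm sideways, with about 20 N on the tool when measured.
- I judged the bolt's height only by eye.

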